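# Pump the rail lubricator until its indicator pin is out

## Robot

A 6-joint arm with a two-finger parallel gripper is mounted at the origin on the work surface. World frame = base frame: x ahead of the robot, y to its left, z up, the work surface at z = 0. Lengths are in m, angles in degrees, forces in N, time in s.
With the tool pointing down it reaches from about 0.25 to 0.725 m from the base axis. Payload 9.7 kg.
Tool frame: the origin (TCP) lies at the very end of the fingers, on their centre line; the grasp point (between the pads) lies 19 mm behind it; x points along the fingers, y is the direction in which the jaws open and shut, and the axes are right-handed (so a half turn about x gives the same grasp; the last joint's range is limited). The gripper opens to 85 mm and grips with 20 to 120 N. Pads are 22 mm wide; open, the fingers measure 114 mm over their backs; the gripper's body (76 mm by 85 mm) begins 54 mm behind the grasp point. The pads swing forward as they close: fully open they stand 13 mm farther back than shut.
Start: joints at [-65.776, 4.979, 10.078, 95.1, 0, 90], TCP at [0.226, -0.502, 0.231] pointing down, gripper open.
Joint ranges: [-179.16, 179.16], [-48.56, 103.87], [-65.8, 70.77], [-126.05, 130.52], [-82.76, 87.17], [-180, 180]. Speed limits (degrees/s): [127.2, 127.2, 147.25, 180, 180, 180].

## Interface

Orientations are given as [roll, pitch, yaw] about the fixed x, y, z axes, in that order (R = Rz(yaw) Ry(pitch) Rx(roll)).
In Python, from workcell import get_obs, cams, bot gives the robot as it stands.
- The arm moves only by the tool apply_moves, never from a script. Its argument "rows" is a list that holds one entry, the list of rows, each a list of 7 numbers: the shift along the tool's x, y, z in mm, then the turn, a rotation vector about the tool's x, y, z in rad, then the opening, from 0 (shut) to 1 (fully open). A call has 1 to 20 rows; each row is the pose to reach, as a shift and turn from the pose measured when the call began, along the tool's axes at that moment; what a row does not reach only later rows make up. A row lasts 1/10 s, in which the tool goes at most 50 mm and 8.59 degrees, less where a joint would pass 70% of its speed; a pose out of reach is approached as far as the arm can. A call with a gripper value outside its range is refused whole. The fingers move at their own pace and stop on an object; "newtons" is the grip in N (left out, the last holds). Time passes only in rows, so rows that repeat a pose let the fingers close. It gives the time, the measured TCP pose, the force and the opening at its end, in the units of the state.
- get_obs(): the state, without advancing time (a new reading comes with each control period).
- cams.camera(name): name is "scene" or "top"; returns a dict with "pixels" (420x560x3 uint8, red, green, blue), "range_z" (420x560 float32, m along the optical axis (not along the pixel's ray), 0 where there is no reading), "fx", "fy", "cx", "cy" (pixels), "D" ([k1, k2, p1, p2, k3] as OpenCV has them; the pictures are not rectified), "eye" and "attitude" of the camera in the world. Camera axes: x right, y up, looking along -z (the intrinsics and any distortion apply to the point x, -y, -z); pixel columns grow to the right and rows downward; lengths in m; the calibration is good to about 2 mm. A picture is of the moment at which its call begins.
- bot.job_done(): hands the job in, once; it reports no verdict.
Trained networks look in a picture, given as the dict that the camera call returned (one of the last four; its "shot" number tells which), for a name from the list of things; names that differ only in an ending like _2 or _b are one class to them, and where a whole thing is asked for, a point or a joint stands for the part that bears it (a point fixed in the world has none). Each returns a list of dicts, best first, with "confidence" (0 to 1); they miss things now and then, are a little off and sometimes report something else, mostly with a low value. They report only what shows in the picture. A call takes as long as a camera call. They do not tell look-alikes from the thing itself.
- cams.find_in(label, picture): "at" ([x, y, z] in m, in world coordinates, good to about 4 mm: the middle of the surface that is visible of it).
The state is a dict: "time": time; "q": joint angles; "qd": joint speeds; "joint_efforts": joint torques, N m; "ee_pos": TCP position; "tcp_rot": TCP orientation; "wrist_force": force on the tool from outside, world axes, zero at the start; "torque": the same for the moment, N m; "opening": finger opening in m.
Only numpy, scipy, OpenCV 4.12 (cv2) and the standard library are available. Lean on these libraries where they do the work, as an engineer would, in place of code of your own. Each camera call takes 0.05 s, during which the arm holds its last target.

## Task

Of the two hand pumps on the bench, one still has its ribbed indicator pin low: with the fingertips press that pump's round black plunger head right down and let it spring all the way back up, again and again, until its pin stands fully out like the pin of the other pump, then let go. Work only by pressing on top of the head: touch neither pin, do not press the other pump's plunger, and do not lift or push aside anything else on the bench.

Things in the scene. Friction and masses are not known exactly. Their poses are not given: they have to be found in the camera images.
- pump_low: Hand pump fixed to the bench; origin on the bench under the plunger axis, z up. Base plate x -45..45, y -50..110 mm, 10 mm high. Round barrel at x = y = 0, top 76 mm above the bench; plunger rises from it. Aluminium block 44 x 56 mm at y = +73 mm, top at 70 mm; the ribbed upright pin comes out of it at y = +75 mm. Its pin is low: pump this one.
- pump_full: Second pump, alike in all sizes and axes, its pin already fully out: leave it alone. The two may stand either way round, left or right.
- head_low (a point): Centre of the top of pump_low's push head, a flat round black disc 60 mm dia, 12 mm thick, on a 16 mm rod; 114 mm above the bench when up, 96 mm when right down. Moves with the plunger.
- plunger_low (a joint): Plunger of pump_low, m: 0 = up, 0.018 = right down (hard stop). Return spring 9 N when up, about 15 N when down, plus about 2 N ratchet drag and damping 60 N s per m (press no faster than about 50 mm per s). Springs back up by itself within 0.5 s.
- pin_low (a joint): Rise of pump_low's pin, m: starts at 0 to 0.025, fully out about 0.048 to 0.050. A ratchet lifts it while the plunger springs back UP, after a stroke of 14 mm or more: 12 mm a stroke, the first 1 to 18 mm, so 2 to 4 full strokes. Friction (4 N) holds it. Fully out it rises no more; extra strokes do no harm.
- pin_low_top (a point): Centre of the top of pump_low's ribbed steel pin (flat cap 18 mm dia): 74 mm above the bench at pin_low = 0, 122 mm when fully out.
- head_full (a point): Centre of the top of the push head of pump_full, 114 mm above the bench.
- plunger_full (a joint): Plunger of pump_full, m: 0 = up, 0.018 = right down; same spring. It is not to be pressed.
- pin_full: The fully raised, fixed indicator pin of pump_full, 18 mm dia; origin on the bench under the pin's axis, its top 122 mm above the bench.
- glue_bottle: Small round white glue bottle, 36 mm dia, 100 mm tall, standing between the two pumps; loose bystander, origin at the middle of its underside.
- ply_house: Small plywood house with a gable roof, about 82 x 85 mm, 90 mm tall, at the back; loose bystander, origin at the middle of its underside.
- trinket_box: Plywood trinket box 96 x 76 mm, 53 mm tall, at the back; loose bystander, origin at the middle of its underside.
- tape_roll: Roll of paper tape lying flat, 90 mm outside dia, 22 mm high, on the left; loose bystander, origin at the middle of its underside.
- screwdriver: Screwdriver lying flat on the left; loose bystander, origin at the middle of its underside.
- mouse: Round white computer mouse, 62 mm dia, 34 mm high, on the right; loose bystander, origin at the middle of its underside.
- mug: White mug, 72 mm dia, 85 mm tall, at the back right; loose bystander, origin at the middle of its underside.
Mind the look-alikes: they are no part of the job. Leave any pink look-alike of the pump_low alone.

How it is judged (in metres and radians):
On the way, in this order (a step that is already met when the one before it is completed fails the run):
1. the plunger of the pump with the low pin is pressed down (at least 14 of its 18 mm) (value of joint plunger_low above 0.014 m), for 0.02 s.
2. the pin of that pump has risen at least 45 of its 48 mm (value of joint pin_low above 0.045 m), for 0.2 s.
At the end, for the whole second after the job is handed in: the indicator pin has risen at least 45 mm of its 48 mm, both plungers are up again (within 3 mm) and the robot is clear (value of joint pin_low above 0.045 m and value of joint each of plunger_low, plunger_full below 0.003 m); the robot touches nothing.
It fails at once if an indicator pin is touched by the robot (contact force between any of the arm, the fingers and pin_low above 0.5 N or contact force between any of the arm, the fingers and pin_full above 0.5 N).
It fails at once if the other pump's plunger is pressed more than 4 mm (value of joint plunger_full above 0.004 m).
It fails at once if a bystander is lifted or pushed more than 25 mm (distance of any of glue_bottle, ply_house, trinket_box, tape_roll, screwdriver, mouse, mug from where it was at the start of the episode above 0.025 m).
It also fails if it takes over 48 s, if anything falls off the work surface, if the arm or the gripper's body presses on something with over 40 N, if the wrist force passes 120 N, or if a joint passes its speed limit or range.

## Working session

There is one attempt and no reset: what is moved stays moved. The work goes in short steps, Python scripts to look and compute and a tool call to move; the robot and the scene stay as the last step left them, time stands still between calls to the robot, and variables do not carry over. Pictures are saved under pics/ and viewed, and the job is handed in when it is done.

Besides the shell and the picture viewer there is one more tool, called in YAML: its name, and indented under it one key for each argument. apply_moves: Moves the arm, as the interface text tells. Its arguments: {"type":"object","properties":{"rows":{"type":"array"},"newtons":{"type":"number"}},"required":["rows"]}

```bash
mkdir -p pics; cat > h.py <<'E'
import numpy as np,cv2
from workcell import get_obs,cams,bot
def world(p,u,v,z=None):
    K=np.array([[p['fx'],0,p['cx']],[0,p['fy'],p['cy']],[0,0,1]])
    n=cv2.undistortPoints(np.array([[[u,v]]],float),K,np.array(p['D'],float))[0,0]
    d=p['range_z'][int(round(v)),int(round(u))]
    c=np.array([n[0],-n[1],-1.0])
    R=np.array(p['attitude'])
    return c,d,R
E
python3 - <<'E'
from h import *
o=get_obs();print(o['time'],o['ee_pos'],o['tcp_rot'],o['opening'],o['wrist_force'])
for n in('scene','top'):
    p=cams.camera(n);cv2.imwrite(f'pics/{n}0.png',p['pixels'][:,:,::-1])
    print(n,p['eye'],p['attitude'],p['fx'],p['D'])
    for l in('head_low','head_full','pin_low_top','pin_full','pump_low','glue_bottle','mouse','tape_roll'):
        print(l,[(np.round(d['at'],3).tolist(),round(d['confidence'],2)) for d in cams.find_in(l,p)])
E
```

```text
0.0 [ 0.22558165 -0.50134415  0.23057228] [-89.70485178  89.92160932 114.52181936] 0.08552238602559128 [-0.84667931  0.02122439  0.90729199]
scene [ 1.31662105 -0.35661735  0.91632094] [46.8015398  -0.17403273 64.17126511] 456.05728610213566 [-0.00741134  0.          0.          0.          0.        ]
head_low [([0.353, -0.035, 0.114], 0.82), ([0.474, 0.157, 0.114], 0.8), ([0.284, 0.17, 0.115], 0.51)]
head_full [([0.559, -0.183, 0.116], 0.81)]
pin_low_top []
pin_full [([0.54, -0.113, 0.099], 0.7)]
pump_low [([0.371, -0.014, 0.034], 0.95), ([0.49, 0.17, 0.033], 0.85), ([0.296, 0.183, 0.037], 0.68)]
glue_bottle [([0.603, 0.015, 0.052], 0.82)]
mouse [([0.514, -0.373, 0.027], 0.73), ([0.775, -0.004, 0.051], 0.71)]
tape_roll [([0.469, 0.421, 0.019], 0.75)]
top [0.47387346 0.01914657 0.94878429] [  2.7401973    0.18299589 -91.26510315] 390.68315932954033 [-0.04242434  0.          0.          0.          0.        ]
head_low [([0.467, 0.158, 0.113], 0.95), ([0.28, 0.169, 0.113], 0.91), ([0.348, -0.029, 0.114], 0.75)]
head_full [([0.552, -0.18, 0.115], 0.84), ([0.485, 0.233, 0.075], 0.16)]
pin_low_top [([0.292, 0.24, 0.074], 0.44), ([0.482, 0.235, 0.076], 0.43), ([0.354, 0.047, 0.071], 0.42)]
pin_full [([0.529, -0.111, 0.126], 0.46)]
pump_low [([0.478, 0.176, 0.017], 0.61), ([0.36, -0.002, 0.015], 0.6), ([0.293, 0.191, 0.029], 0.59)]
glue_bottle [([0.59, 0.027, 0.066], 0.64), ([0.75, 0.002, 0.05], 0.34)]
mouse [([0.493, -0.366, 0.03], 0.87)]
tape_roll [([0.464, 0.422, 0.018], 0.95)]
```

View pics/scene0.png

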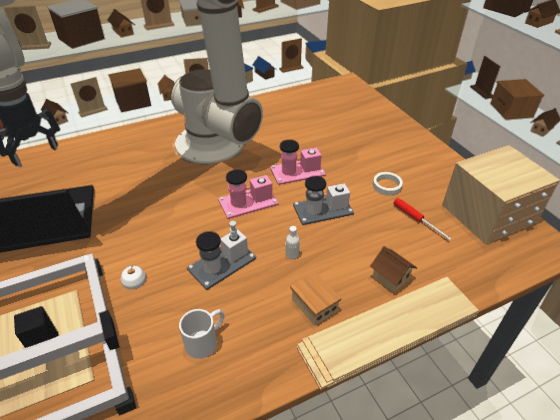

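View pics/top0.png

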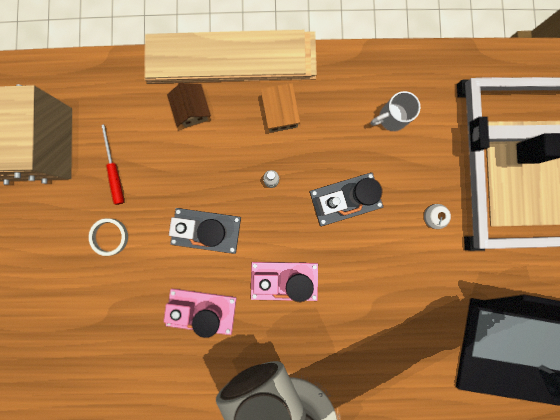

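```bash
cat >> h.py <<'E'
from scipy.spatial.transform import Rotation as Ro
def cloud(p):
    K=np.array([[p['fx'],0,p['cx']],[0,p['fy'],p['cy']],[0,0,1]])
    h,w=p['range_z'].shape
    uv=np.stack(np.meshgrid(np.arange(w),np.arange(h)),-1).reshape(-1,1,2).astype(float)
    n=cv2.undistortPoints(uv,K,np.array(p['D'],float))[:,0]
    d=p['range_z'].reshape(-1)
    c=np.stack([n[:,0]*d,-n[:,1]*d,-d],1)
    W=Ro.from_euler('xyz',p['attitude'],degrees=True).apply(c)+p['eye']
    return W,d,p['pixels'].reshape(-1,3).astype(int)
def circ(P,c,r,z0,z1,W):
    m=(np.hypot(W[:,0]-c[0],W[:,1]-c[1])<r)&(W[:,2]>z0)&(W[:,2]<z1)
    return m
E
cat > rep.py <<'E'
from h import *
for n in('scene','top'):
    p=cams.camera(n);W,d,px=cloud(p)
    for nm,c,r,z0,z1 in (('headL',(.47,.158),.05,.107,.125),('headF',(.555,-.181),.05,.107,.125),('pinL',(.484,.235),.02,.0705,.14),('pinF',(.535,-.111),.025,.085,.14)):
        m=circ(p,c,r,z0,z1,W)&(d>0)
        Q=W[m]
        if len(Q)<3: print(n,nm,len(Q));continue
        (a,b),rr=cv2.minEnclosingCircle(Q[:,:2].astype(np.float32))
        print(n,nm,len(Q),np.round([a,b,rr],4),'mean',np.round(Q.mean(0),4),'zmax',Q[:,2].max().round(4))
E
cat > st.py <<'E'
from h import *
import sys
o=get_obs();R=Ro.from_euler('xyz',o['tcp_rot'],degrees=True)
print(o['time'],np.round(o['ee_pos'],4),np.round(R.as_matrix(),3).tolist(),'q',np.round(o['q'],1),'F',np.round(o['wrist_force'],1))
if len(sys.argv)>1:
    t=np.array(eval(sys.argv[1]));yaxis=np.array(eval(sys.argv[2]),float)
    x=np.array([0,0,-1.]);y=yaxis/np.linalg.norm(yaxis);z=np.cross(x,y)
    T=Ro.from_matrix(np.stack([x,y,z],1))
    print('shift mm',np.round(R.inv().apply(t-o['ee_pos'])*1000,1),'rv',np.round((R.inv()*T).as_rotvec(),3))
E
python3 rep.py; python3 st.py '[0.470,0.158,0.2]' '[-.98,.18,0]'; python3 st.py '[0.470,0.158,0.2]' '[.98,-.18,0]'
```

```text
scene headL 257 [0.4727 0.1569 0.0322] mean [0.4755 0.1529 0.1134] zmax 0.1193
scene headF 384 [ 0.5541 -0.1874  0.0318] mean [ 0.5573 -0.1877  0.1143] zmax 0.1202
scene pinL 59 [0.4847 0.2337 0.0196] mean [0.4866 0.2303 0.0741] zmax 0.0805
scene pinF 93 [ 0.5347 -0.1148  0.0102] mean [ 0.5364 -0.1155  0.1055] zmax 0.1272
top headL 608 [0.47   0.1579 0.0302] mean [0.47   0.1573 0.1127] zmax 0.1171
top headF 596 [ 0.5514 -0.184   0.0302] mean [ 0.5512 -0.1834  0.1127] zmax 0.1173
top pinL 81 [0.4845 0.2335 0.0195] mean [0.4831 0.2321 0.0744] zmax 0.0795
top pinF 75 [ 0.5312 -0.1112  0.0088] mean [ 0.5308 -0.11    0.1141] zmax 0.1238
1.0 [ 0.2257 -0.5016  0.2313] [[-0.0, 0.41, -0.912], [-0.0, -0.912, -0.41], [-1.0, 0.0, 0.0]] q [-65.8   5.   10.1  95.1  -0.   90. ] F [ 0.7 -0.4  0.7]
shift mm [  31.3 -501.3 -493.5] rv [ 2.175 -0.    -0.   ]
1.0 [ 0.2257 -0.5016  0.2313] [[-0.0, 0.41, -0.912], [-0.0, -0.912, -0.41], [-1.0, 0.0, 0.0]] q [-65.8   5.   10.1  95.1  -0.   90. ] F [ 0.7 -0.4  0.7]
shift mm [  31.3 -501.3 -493.5] rv [-0.966  0.    -0.   ]
```

apply_moves:
  rows:
    - [[0,-28,-28,-0.05,0,0,0],[0,-56,-55,-0.1,0,0,0],[0,-84,-82,-0.16,0,0,0],[0,-112,-110,-0.22,0,0,0],[0,-140,-137,-0.28,0,0,0],[0,-168,-165,-0.34,0,0,0],[0,-196,-192,-0.4,0,0,0],[0,-224,-220,-0.46,0,0,0],[0,-252,-247,-0.52,0,0,0],[0,-280,-275,-0.58,0,0,0],[0,-308,-302,-0.64,0,0,0],[0,-336,-330,-0.7,0,0,0],[0,-364,-357,-0.76,0,0,0],[0,-392,-385,-0.82,0,0,0],[0,-420,-412,-0.88,0,0,0],[0,-448,-440,-0.93,0,0,0],[0,-476,-467,-0.966,0,0,0],[0,-500,-493,-0.966,0,0,0],[0,-500,-493,-0.966,0,0,0],[0,-500,-493,-0.966,0,0,0]]

```text
time: 3.0
ee_pos: [0.47, 0.1571, 0.2309]
tcp_rot: [-48.9, 89.9, -149.3]
wrist_force: [-0.2, 0.3, -0.7]
opening: 0.0002
```

```bash
python3 st.py '[0.471,0.156,0.124]' '[.985,-.17,0]'; python3 - <<'E'
from h import *
p=cams.camera('scene');cv2.imwrite('pics/s1.png',p['pixels'][:,:,::-1])
print(get_obs()['opening'])
E
```

```text
3.0 [0.47   0.1571 0.2309] [[-0.001, 0.984, -0.18], [-0.001, -0.18, -0.984], [-1.0, -0.001, 0.001]] q [ 18.5  -2.4   2.5  95.   -0.  118.8] F [-0.2  0.3 -0.7]
shift mm [106.9   1.3   0.9] rv [-0.01   0.001  0.001]
-6.014942093966496e-05
```

View pics/s1.png

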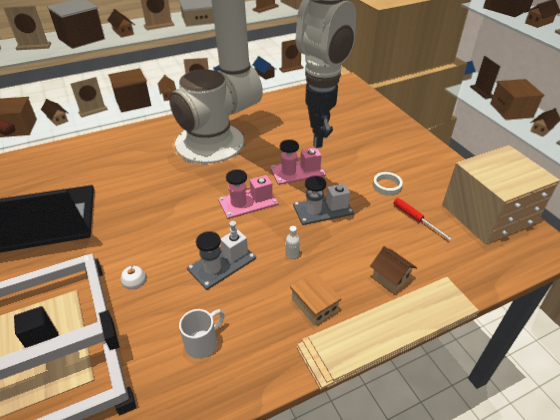

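apply_moves:
  rows:
    - [[30,1,1,0,0,0,0],[60,1,1,0,0,0,0],[85,1,1,0,0,0,0],[100,1,1,0,0,0,0],[108,1,1,0,0,0,0],[112,1,1,0,0,0,0],[116,1,1,0,0,0,0],[120,1,1,0,0,0,0],[124,1,1,0,0,0,0],[128,1,1,0,0,0,0],[131,1,1,0,0,0,0],[133,1,1,0,0,0,0],[133,1,1,0,0,0,0],[133,1,1,0,0,0,0]]

```text
time: 4.45
ee_pos: [0.4713, 0.1553, 0.1003]
tcp_rot: [102.9, 89.9, 2.5]
wrist_force: [-4.3, -1.8, 11.7]
opening: 0.0001
```

```bash
python3 st.py; python3 - <<'E'
from h import *
p=cams.camera('scene');cv2.imwrite('pics/s2.png',cv2.resize(p['pixels'][100:260,220:420,::-1],(800,640))[:600])
E
```

```text
4.45 [0.4713 0.1553 0.1003] [[0.002, 0.984, -0.181], [0.0, -0.181, -0.984], [-1.0, 0.002, -0.0]] q [ 18.3  -3.  -12.5  80.4  -0.  118.7] F [-4.3 -1.8 11.7]
```

View pics/s2.png

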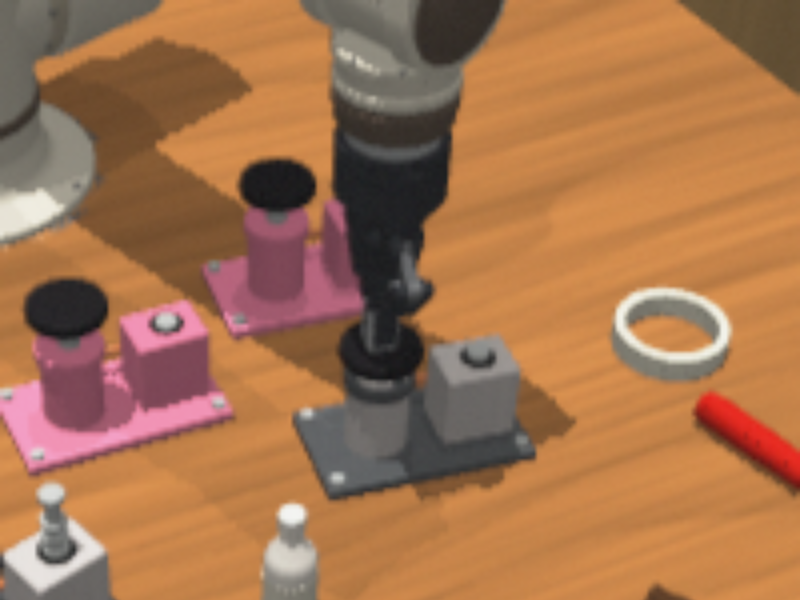

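apply_moves:
  rows:
    - [[3,0,0,0,0,0,0],[6,0,0,0,0,0,0],[9,0,0,0,0,0,0],[9,0,0,0,0,0,0],[9,0,0,0,0,0,0]]

```text
time: 5.0
ee_pos: [0.4715, 0.1554, 0.0959]
tcp_rot: [110.8, 89.7, 10.4]
wrist_force: [-14.0, -4.8, 31.8]
opening: -0.0001
```

apply_moves:
  rows:
    - [[-5,0,0,0,0,0,0],[-10,0,0,0,0,0,0],[-15,0,0,0,0,0,0],[-20,0,0,0,0,0,0],[-25,0,0,0,0,0,0],[-28,0,0,0,0,0,0],[-28,0,0,0,0,0,0],[-28,0,0,0,0,0,0],[-28,0,0,0,0,0,0]]

```text
time: 5.9
ee_pos: [0.4713, 0.1553, 0.1235]
tcp_rot: [109.5, 89.7, 9.1]
wrist_force: [-0.1, -0.3, -0.1]
opening: 0.0
```

```bash
cat > look.py <<'E'
from h import *
import sys
p=cams.camera('scene');cv2.imwrite(f'pics/{sys.argv[1]}.png',cv2.resize(p['pixels'][100:260,220:420,::-1],(750,600)))
W,d,px=cloud(p)
m=circ(p,(.4845,.2335),.015,.071,.14,W)&(d>0)
print('pin pts',m.sum(),'z',np.round(np.sort(W[m][:,2])[-8:],4))
E
python3 look.py s3; python3 st.py '[.471,.156,.124]' '[.985,-.17,0]'
```

```text
pin pts 41 z [0.0865 0.0867 0.0868 0.087  0.0872 0.0877 0.0885 0.0893]
5.95 [0.4712 0.1553 0.1236] [[0.005, 0.984, -0.18], [0.001, -0.18, -0.984], [-1.0, 0.005, -0.002]] q [ 18.3  -3.5 -10.4  82.8  -0.  118.7] F [-0.2 -0.2  0.1]
shift mm [-0.4 -0.3 -0.6] rv [-0.011 -0.002 -0.005]
```

View pics/s3.png

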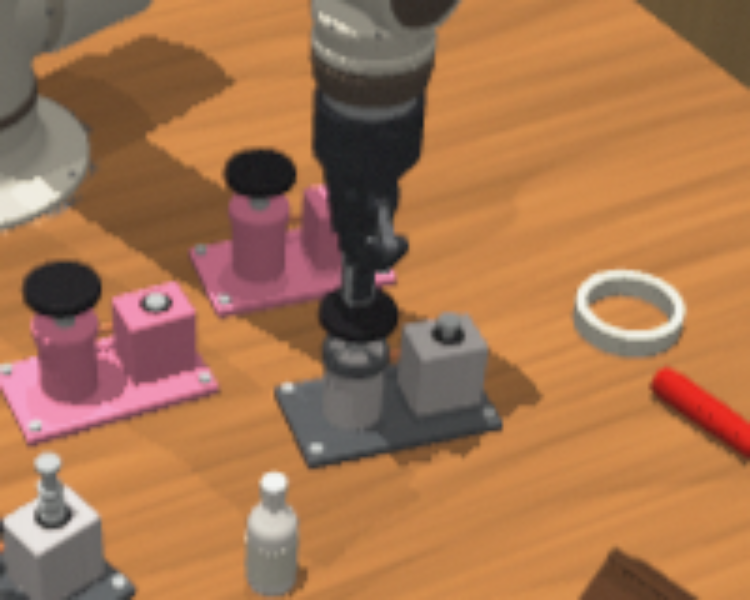

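The pin at (450,325) has risen about 10 mm, and the head is back up. Now I'll do the second full stroke.

apply_moves:
  rows:
    - [[4,0,0,0,0,0,0],[8,0,0,0,0,0,0],[12,0,0,0,0,0,0],[16,0,0,0,0,0,0],[20,0,0,0,0,0,0],[24,0,0,0,0,0,0],[28,0,0,0,0,0,0],[31,0,0,0,0,0,0],[31,0,0,0,0,0,0],[31,0,0,0,0,0,0],[26,0,0,0,0,0,0],[20,0,0,0,0,0,0],[14,0,0,0,0,0,0],[8,0,0,0,0,0,0],[2,0,0,0,0,0,0],[0,0,0,0,0,0,0],[0,0,0,0,0,0,0],[0,0,0,0,0,0,0]]

```text
time: 7.75
ee_pos: [0.4711, 0.1553, 0.1232]
tcp_rot: [109.2, 89.7, 8.8]
wrist_force: [0.1, -0.2, -0.3]
opening: 0.0003
```

```bash
python3 look.py s4; python3 st.py '[.471,.156,.124]' '[.985,-.17,0]'
```

```text
pin pts 65 z [0.0985 0.0986 0.0987 0.0987 0.0991 0.0994 0.0996 0.1008]
7.8 [0.4711 0.1553 0.1232] [[0.004, 0.984, -0.181], [0.001, -0.181, -0.984], [-1.0, 0.004, -0.002]] q [ 18.3  -3.4 -10.4  82.8  -0.  118.7] F [-0.3  0.3 -0.8]
shift mm [-0.8 -0.2 -0.7] rv [-0.011 -0.001 -0.004]
```

View pics/s4.png

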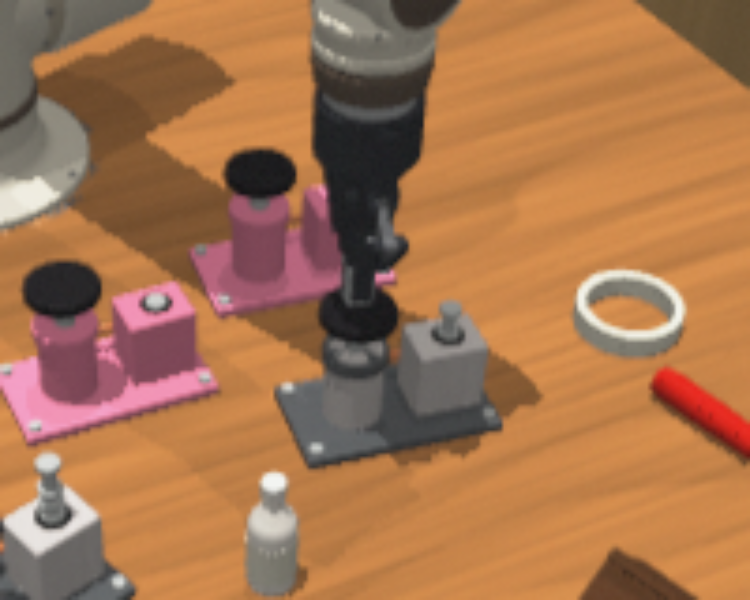

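The pin top at (450,309) is now about 98 mm high, which is 12 mm more. It needs two more strokes.

apply_moves:
  rows:
    - [[4,0,0,0,0,0,0],[8,0,0,0,0,0,0],[12,0,0,0,0,0,0],[16,0,0,0,0,0,0],[20,0,0,0,0,0,0],[24,0,0,0,0,0,0],[28,0,0,0,0,0,0],[31,0,0,0,0,0,0],[31,0,0,0,0,0,0],[31,0,0,0,0,0,0],[26,0,0,0,0,0,0],[20,0,0,0,0,0,0],[14,0,0,0,0,0,0],[8,0,0,0,0,0,0],[2,0,0,0,0,0,0],[0,0,0,0,0,0,0],[0,0,0,0,0,0,0],[0,0,0,0,0,0,0]]

```text
time: 9.6
ee_pos: [0.471, 0.1552, 0.1228]
tcp_rot: [108.0, 89.8, 7.6]
wrist_force: [0.4, -0.1, 0.3]
opening: 0.0002
```

apply_moves:
  rows:
    - [[4,0,0,0,0,0,0],[8,0,0,0,0,0,0],[12,0,0,0,0,0,0],[16,0,0,0,0,0,0],[20,0,0,0,0,0,0],[24,0,0,0,0,0,0],[28,0,0,0,0,0,0],[31,0,0,0,0,0,0],[31,0,0,0,0,0,0],[31,0,0,0,0,0,0],[26,0,0,0,0,0,0],[20,0,0,0,0,0,0],[14,0,0,0,0,0,0],[8,0,0,0,0,0,0],[2,0,0,0,0,0,0],[0,0,0,0,0,0,0],[0,0,0,0,0,0,0],[0,0,0,0,0,0,0]]

```text
time: 11.4
ee_pos: [0.4709, 0.1552, 0.1225]
tcp_rot: [106.8, 89.8, 6.4]
wrist_force: [-0.4, 0.2, -0.1]
opening: 0.0002
```

```bash
python3 look.py s5; python3 st.py '[.471,.156,.124]' '[.985,-.17,0]'
```

```text
pin pts 93 z [0.1215 0.1216 0.1218 0.1222 0.1222 0.1222 0.1231 0.1257]
11.45 [0.4709 0.1552 0.1225] [[0.004, 0.984, -0.181], [0.0, -0.181, -0.984], [-1.0, 0.003, -0.001]] q [ 18.3  -3.4 -10.4  82.8  -0.  118.7] F [-0.1 -0.   0.5]
shift mm [-1.5 -0.  -0.8] rv [-0.011 -0.001 -0.003]
```

View pics/s5.png

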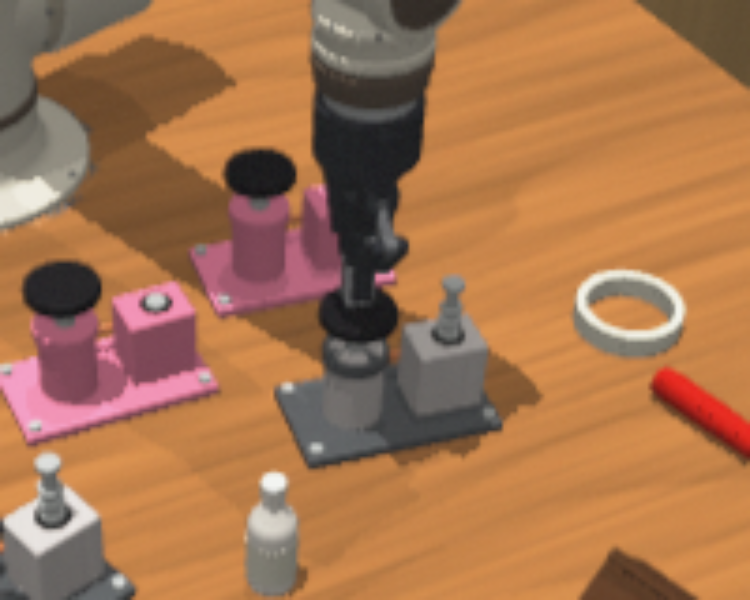

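The pin at (453,285) stands about 122 mm high. An extra stroke does no harm, so I'll do one for margin and then lift clear.

apply_moves:
  rows:
    - [[4,0,0,0,0,0,0],[8,0,0,0,0,0,0],[12,0,0,0,0,0,0],[16,0,0,0,0,0,0],[20,0,0,0,0,0,0],[24,0,0,0,0,0,0],[28,0,0,0,0,0,0],[30,0,0,0,0,0,0],[30,0,0,0,0,0,0],[30,0,0,0,0,0,0],[25,0,0,0,0,0,0],[19,0,0,0,0,0,0],[13,0,0,0,0,0,0],[7,0,0,0,0,0,0],[1,0,0,0,0,0,0],[0,0,0,0,0,0,0],[0,0,0,0,0,0,0],[0,0,0,0,0,0,0]]

```text
time: 13.25
ee_pos: [0.4707, 0.1552, 0.1219]
tcp_rot: [103.0, 89.8, 2.6]
wrist_force: [-0.8, 0.2, -0.5]
opening: 0.0
```

apply_moves:
  rows:
    - [[-10,0,0,0,0,0,0],[-30,0,0,0,0,0,0],[-55,0,0,0,0,0,0],[-80,0,0,0,0,0,0],[-100,0,0,0,0,0,0],[-110,0,0,0,0,0,0],[-110,0,0,0,0,0,0],[-110,0,0,0,0,0,0],[-110,0,0,0,0,0,0]]

```text
time: 14.15
ee_pos: [0.4701, 0.155, 0.2308]
tcp_rot: [81.1, 89.9, -19.3]
wrist_force: [0.8, 0.3, 0.5]
opening: 0.0
```

```bash
python3 look.py s6; python3 st.py; python3 rep.py; python3 - <<'E'
from h import *
p=cams.camera('scene');cv2.imwrite('pics/s7.png',p['pixels'][:,:,::-1])
E
```

```text
pin pts 99 z [0.1224 0.1225 0.123  0.1232 0.1234 0.1235 0.1237 0.1245]
14.2 [0.4701 0.155  0.2308] [[0.001, 0.984, -0.181], [-0.0, -0.181, -0.984], [-1.0, 0.001, 0.0]] q [ 18.3  -2.6   2.3  94.9  -0.  118.7] F [ 0.4 -0.4 -0.1]
scene headL 264 [0.4739 0.1552 0.0324] mean [0.4761 0.1526 0.1133] zmax 0.1183
scene headF 386 [ 0.5543 -0.1874  0.0311] mean [ 0.5574 -0.1876  0.1143] zmax 0.1199
scene pinL 115 [0.4852 0.2352 0.0183] mean [0.4868 0.2282 0.0933] zmax 0.1236
scene pinF 89 [ 0.5361 -0.1122  0.0128] mean [ 0.5367 -0.1155  0.1069] zmax 0.1257
top headL 371 [0.47   0.1576 0.0298] mean [0.4703 0.1474 0.1127] zmax 0.1171
top headF 599 [ 0.5512 -0.1839  0.03  ] mean [ 0.5512 -0.1833  0.1128] zmax 0.1165
top pinL 0
top pinF 73 [ 0.5311 -0.1111  0.0088] mean [ 0.5308 -0.1102  0.1144] zmax 0.1233
```

View pics/s7.png

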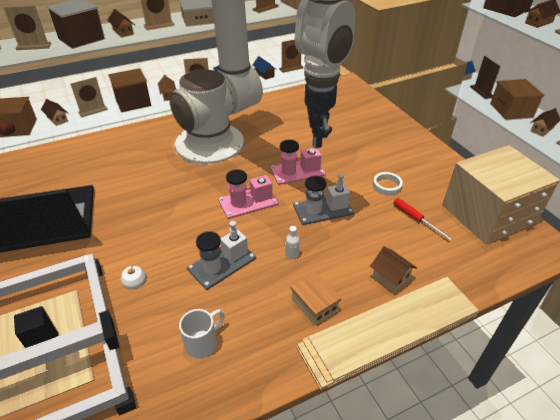

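Both pins now stand equally high, at (340,180) and (233,230). Both heads are up at 114 mm, the bystanders have not moved, and the gripper is about 110 mm clear. I'll hand the job in.

```bash
python3 -c "
from workcell import bot
print(bot.job_done())"
```

```text
the job is handed in; nothing more can be done
None
```

I pumped the left dark pump, the one with the low pin, until its pin stood fully out, and handed the job in at about 14.5 s. It took five full strokes with the fingers shut. Four brought the pin out, and I added a fifth for margin.

**Last checks:**
- **Pin:** the pumped pin's top measures about 123 mm above the bench, against 123–126 mm for the already raised pin.
- **Plungers:** both heads are back up at about 113–114 mm, with no visible change on the other pump.
- **Robot:** the gripper hangs about 110 mm above the head with no force on the wrist. The highest force I read, at the bottom of the first stroke, was about 32 N upward plus a sideways part of about 15 N. I read no force at the bottom of the later strokes.
- **Bystanders:** in the final picture none of them look moved. I did not measure their positions again.

**One check gave no reading:** the top camera could not see the pumped pin at the end, probably because the gripper blocked its view. The pin height therefore rests on the scene camera alone.

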